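Set out the spray-paint mixing place

TASK

Set out the mixing place on the dark rubber mat in this order, leaving the small paint tin and the clear beaker where they stand on it: first stand the aluminium flow cup in line with the tin and the beaker, halfway between them; then the brown dropper bottle in the same line, midway between the flow cup and the beaker. Then stand the brass coupler straight in front of the flow cup, square to that line and towards the mat's long edge nearest the robot, with about 4 cm clear between them; last, put the silver air cap on top of the tin, in the middle of its lid. Everything ends upright and let go.

Things in the scene. Friction and masses are not known exactly. Their poses are not given: they have to be found in the camera images.
- bench_mat: dark rubber bench mat with a thin yellow border line, 210 (its x) x 420 (its y) x 3 mm, lying flat and fixed to the bench; origin at the centre of its underside. Its -x long edge faces the robot, turned by up to 0.25 rad. The tin and the beaker stand on its long (y) middle line, each 160 mm from its centre, either one at either end
- small_tin: small paint tin with a picture label, closed, 78 mm across and 78 mm high; its lid surface lies 3 mm below the rim, 75 mm above its foot, and is free to stand things on. Stands on the mat. Origin at the centre of its underside, z up
- beaker: clear white graduated mixing beaker, 83 mm across the rim, 65 mm across the foot, 88 mm high, empty, standing on the mat. Origin at the centre of its underside, z up
- alu_cup: aluminium flow cup (a small silver goblet on a ring foot), round, 55 mm across from 32 mm up to its rim, 74 mm high, about 110 g, upright beside the mat. Origin at the centre of its underside, z up
- dropper_bottle: small brown glass dropper bottle with a white label and black dropper top, round, 33 mm across up to 65 mm, 102 mm high over the dropper, about 70 g, upright beside the mat. Origin at the centre of its underside, z up
- brass_coupler: brass air coupler, a stepped round fitting 27 mm across and 50 mm high, about 90 g, upright beside the mat. Origin at the centre of its underside, z up
- silver_cap: silver air cap, a round domed part with a ribbed skirt, 34 mm across near its foot and 24 mm high, about 50 g, foot down beside the mat. Origin at the centre of its underside, z up
Things that resemble listed ones, but are neither listed nor needed, are in the scene too. What is shaped like the alu_cup but green or purple is not meant.

How it is judged:
On the way, in this order (a step that is already met when the one before it is completed fails the run):
1. the flow cup stands halfway between tin and beaker, let go (x of alu_cup in the frame of bench_mat between -0.015 and 0.015 m and y of alu_cup in the frame of bench_mat between -0.015 and 0.015 m and height (world z) of alu_cup between -0.001 and 0.008 m and angle between alu_cup's own z axis and vertical below 0.12 rad and linear speed of alu_cup below 0.02 m/s and angular speed of alu_cup below 0.3 rad/s and contact force between the fingers and alu_cup below 0.2 N), for 0.2 s.
2. the dropper bottle stands midway between the flow cup and the beaker, let go (x of dropper_bottle in the frame of bench_mat between -0.015 and 0.015 m and horizontal distance between dropper_bottle and beaker between 0.068 and 0.101 m and horizontal distance between dropper_bottle and alu_cup between 0.059 and 0.092 m and height (world z) of dropper_bottle between -0.001 and 0.008 m and angle between dropper_bottle's own z axis and vertical below 0.12 rad and linear speed of dropper_bottle below 0.02 m/s and angular speed of dropper_bottle below 0.3 rad/s and contact force between the fingers and dropper_bottle below 0.2 N), for 0.2 s.
3. the brass coupler stands in front of the flow cup, let go (y of brass_coupler in the frame of bench_mat between -0.015 and 0.015 m and x of brass_coupler in the frame of bench_mat below 0 m and horizontal distance between brass_coupler and alu_cup between 0.066 and 0.096 m and height (world z) of brass_coupler between -0.001 and 0.008 m and angle between brass_coupler's own z axis and vertical below 0.12 rad and linear speed of brass_coupler below 0.02 m/s and angular speed of brass_coupler below 0.3 rad/s and contact force between the fingers and brass_coupler below 0.2 N), for 0.2 s.
4. the air cap lies on the middle of the tin's lid, let go (horizontal distance between silver_cap and small_tin below 0.012 m and height (world z) of silver_cap between 0.074 and 0.083 m and angle between silver_cap's own z axis and vertical below 0.12 rad and linear speed of silver_cap below 0.02 m/s and angular speed of silver_cap below 0.3 rad/s and contact force between the fingers and silver_cap below 0.2 N), for 0.2 s.
At the end, for the whole second after the job is handed in: All upright and at rest: flow cup 15 mm or less each way from midway tin-beaker; bottle within 15 mm of their line, axis 59-92 mm from cup, 68-101 mm from beaker; coupler robot side of cup, within 15 mm of mat's cross line, axis 66-96 mm from cup; air cap on tin lid within 12 mm of middle (x of alu_cup in the frame of bench_mat between -0.015 and 0.015 m and y of alu_cup in the frame of bench_mat between -0.015 and 0.015 m and height (world z) of alu_cup between -0.001 and 0.008 m and angle between each of alu_cup, dropper_bottle, brass_coupler, silver_cap's own z axis and vertical below 0.12 rad and linear speed of each of alu_cup, dropper_bottle, brass_coupler, silver_cap below 0.02 m/s and angular speed of each of alu_cup, dropper_bottle, brass_coupler, silver_cap below 0.3 rad/s and x of dropper_bottle in the frame of bench_mat between -0.015 and 0.015 m and horizontal distance between dropper_bottle and beaker between 0.068 and 0.101 m and horizontal distance between dropper_bottle and alu_cup between 0.059 and 0.092 m and height (world z) of dropper_bottle between -0.001 and 0.008 m and y of brass_coupler in the frame of bench_mat between -0.015 and 0.015 m and x of brass_coupler in the frame of bench_mat below 0 m and horizontal distance between brass_coupler and alu_cup between 0.066 and 0.096 m and height (world z) of brass_coupler between -0.001 and 0.008 m and horizontal distance between silver_cap and small_tin below 0.012 m and height (world z) of silver_cap between 0.074 and 0.083 m); the robot touches nothing.
It fails at once if the tin or the beaker is moved more than 15 mm or tipped (distance of any of small_tin, beaker from where it was at the start of the episode above 0.015 m or angle between any of small_tin, beaker's own z axis and vertical above 0.2 rad).
It also fails if it takes over 112 s, if anything falls off the work surface, if the arm or the gripper's body presses on something with over 40 N, if the wrist force passes 120 N, or if a joint passes its speed limit or range.

ROBOT

A 6-joint arm with a two-finger parallel gripper is mounted at the origin on a cart in front of the work surface, level with it; the furniture and walls round the work are solid. World frame = base frame: x ahead of the robot, y to its left, z up, the work surface at z = 0. Lengths are in m, angles in rad, forces in N, time in s.
With the tool pointing down it reaches from about 0.325 to 1 m from the base axis. Payload 5.1 kg.
Tool frame: the origin (TCP) lies at the very end of the fingers, on their centre line; the grasp point (between the pads) lies behind it (manip.pinch_z is the z of the grasp point in the tool frame, in m); z points along the fingers, y is the line along which they close (so a half turn about z gives the same grasp; the last joint's range is limited). The gripper opens to 85 mm and grips with 20 to 120 N. Pads are 22 mm wide; open, the fingers measure 114 mm over their backs; the gripper's body (76 mm by 85 mm) begins 54 mm behind the grasp point. The pads swing forward as they close: fully open they stand 13 mm farther back than shut.
Start: joints at [-1.222, 0.124, 1.65, -0, 1.367, -0.083], TCP at [0.272, -0.59, 0.231] pointing down, gripper open.
Joint ranges: [-2.61, 2.61], [-1.02, 2.33], [0.03, 2.71], [-1.35, 4.49], [0.32, 2.68], [-2.91, 2.91]. Speed limits (rad/s): [2.57, 2.57, 3.14, 3.14, 3.14, 3.14].

INTERFACE

Orientations are given as a 3x3 rotation matrix whose columns are the frame's x, y, z axes.
In Python, from rig import manip gives the robot as it stands.
- The arm moves only by the tool send_path, called after "Request:" as a command line: name --argument value ..., lists and objects as JSON in quotes. Schema: {"type":"object","properties":{"steps":{"type":"array","items":{"type":"object","properties":{"ax":{"type":"number"},"ay":{"type":"number"},"az":{"type":"number"},"tx":{"type":"number"},"ty":{"type":"number"},"tz":{"type":"number"},"finger_gap":{"type":"number"}},"additionalProperties":false,"required":["finger_gap"]},"minItems":1,"maxItems":20},"clamp_n":{"type":"number"},"only":{"type":"string"},"quiet":{"type":"boolean"},"lines":{"type":"string"}},"required":["steps"],"additionalProperties":false}. steps is a list of rows, 1 to 20 of them, each an object with the fields ax, ay, az (a rotation vector in normalised numbers (1 is 2 rad)), tx, ty, tz (the shift in parts of the range, where 1.0 means 75 cm), finger_gap (the opening from 0.0 (shut) to 1.0 (fully open)); a field left out counts as zero (the opening has to be given); each row is the pose to reach, as a shift and turn from the pose commanded when the call began, along the tool's axes at that moment; what a row does not reach only later rows make up. A row lasts 1/10 s, in which the tool goes at most 0.05 m and 0.15 rad, less where a joint would pass 70% of its speed; a pose out of reach is approached as far as the arm can. The fingers move at their own pace and stop on an object; clamp_n is the grip in N (left out, the last holds). Time passes only in rows, so rows that do not move let the fingers close. The tool returns the time, the measured TCP pose, the force, the opening and the grip force at its end. only (a regular expression) keeps the lines of the reply that match it, lines (a string "A,B") keeps lines A to B, and quiet returns only ok. Input that does not fit is refused with a message, and nothing moves.
- manip.read_state(): the state, without advancing time (a new reading comes with each control period).
- manip.read_camera(name): name is "scene" or "top" or "wrist"; returns (picture, depth): 400x640x3 uint8, blue, green, red; 400x640 float32, m along the optical axis (not along the pixel's ray), 0 where there is no reading.
- manip.camera_model(name): a dict with "vertical_fov" (degrees; the focal length in pixels is half the picture's height over the tangent of half this angle, whatever the lens; pixels are square), "cx", "cy" (the principal point, pixels), "R" (3x3) and "t" (3): a world point X has camera coordinates R X + t. Camera axes: x right, y down, z forward; pixel columns grow to the right and rows downward; lengths in m; the calibration is good to about 2 mm. A picture is of the moment at which its call begins: read the wrist's pose just before it. camera_model takes no time and is no camera call; for the wrist camera it gives the pose at the moment of the call.
- manip.hand_in(): hands the job in; it is judged then, once.
Trained networks look in the newest picture that a camera, given by its name, has taken for a name from the list of things; names that differ only in an ending like _2 or _b are one class to them, and where a whole thing is asked for, a point or a joint stands for the part that bears it (a point fixed in the world has none). Each returns a list of dicts, best first, with "p" (0 to 1); they miss things now and then, are a little off and sometimes report something else, mostly with a low value. They report only what shows in the picture. A call takes as long as a camera call. They do not tell look-alikes from the thing itself.
- manip.trace(camera, target): "mask" (400x640 bool, what is visible of it) and "at" ([row, column] in pixels, amid what is visible of it).
The state is a dict: "time": time; "joint_positions": joint angles; "joint_velocities": joint speeds; "tau": joint torques, N m; "eef_pos": TCP position; "eef_rot": TCP orientation; "wrist_force": force on the tool from outside, world axes, zero at the start; "torque": the same for the moment, N m; "opening": opening from 0.0 (shut) to 1.0 (fully open); "gripper_force": force on a finger pad.
Only numpy, scipy, OpenCV 4.12 (cv2) and the standard library are available. Lean on these libraries where they do the work, as an engineer would, in place of code of your own. Each camera call takes 0.05 s, during which the arm holds its last target. There are 200 camera calls.

## Working session

There is one attempt and no reset: what is moved stays moved. The work goes in short steps, Python scripts to look and compute and a tool call to move; the robot and the scene stay as the last step left them, time stands still between calls to the robot, and variables do not carry over. Pictures are saved under pics/ and viewed, at most 14 in all, crops included, and the job is handed in when it is done.

```bash
ls; mkdir -p pics
```

Create h.py:
```python
import numpy as np, cv2
from rig import manip
def cam(n):
    m=manip.camera_model(n); im,d=manip.read_camera(n)
    return im,d,m
def world(m,d,rows,cols,shape=(400,640)):
    f=shape[0]/2/np.tan(np.radians(m["vertical_fov"])/2)
    z=d[rows,cols]; ok=z>0; rows,cols,z=rows[ok],cols[ok],z[ok]
    P=np.stack([(cols-m["cx"])/f*z,(rows-m["cy"])/f*z,z],1)
    return (P-np.array(m["t"]))@np.array(m["R"])
def pix(m,X):
    f=200/np.tan(np.radians(m["vertical_fov"])/2)
    c=np.array(m["R"])@np.array(X)+np.array(m["t"]); return c[1]/c[2]*f+m["cy"],c[0]/c[2]*f+m["cx"]
```

Run:
```python
from h import *
s=manip.read_state(); print(s["time"],s["eef_pos"],s["eef_rot"],s["opening"],manip.pinch_z)
for n in ["top","scene"]:
    im,d,m=cam(n); cv2.imwrite(f"pics/{n}0.png",im); print(n,m)
    for o in ["bench_mat","small_tin","beaker","alu_cup","dropper_bottle","brass_coupler","silver_cap"]:
        for r in manip.trace(n,o)[:4]:
            k=r["mask"]; P=world(m,d,*np.nonzero(k))
            if len(P)==0: continue
            zt=np.percentile(P[:,2],97); T=P[P[:,2]>zt-.01]
            print(n,o,round(r["p"],2),np.round(r["at"]),"n",k.sum(),"med",np.round(np.median(P,0),3),"ztop",round(zt,3),"topc",np.round((T[:,:2].min(0)+T[:,:2].max(0))/2,3),"ext",np.round(np.ptp(P,0),3))
```

```text
pics
0.0 [ 0.27177934 -0.58978267  0.23004257] [[ 9.08209778e-01  4.18514610e-01 -7.21330253e-04]
 [ 4.18515197e-01 -9.08207652e-01  1.97242685e-03]
 [ 1.70371801e-04 -2.09326503e-03 -9.99997795e-01]] 0.9997193987799983 -0.0187
top {'vertical_fov': 55.46530334185779, 'cx': 322.73311388891494, 'cy': 205.22035795379622, 'R': array([[-1.28036718e-02, -9.99917863e-01,  5.76665846e-04],
       [-9.93375884e-01,  1.26540364e-02, -1.14211329e-01],
       [ 1.14194650e-01, -2.03517031e-03, -9.93456310e-01]]), 't': array([-0.05292658,  0.58523911,  1.02190958])}
top small_tin 0.9 [237. 260.] n 754 med [0.495 0.106 0.076] ztop 0.081 topc [0.495 0.107] ext [0.074 0.096 0.086]
top small_tin 0.27 [201. 178.] n 104 med [0.608 0.338 0.041] ztop 0.051 topc [0.609 0.344] ext [0.025 0.024 0.05 ]
top beaker 0.93 [219. 380.] n 760 med [ 0.546 -0.219  0.015] ztop 0.092 topc [ 0.54  -0.208] ext [0.079 0.081 0.094]
top alu_cup 0.93 [173. 445.] n 436 med [ 0.674 -0.409  0.039] ztop 0.075 topc [ 0.671 -0.402] ext [0.057 0.082 0.083]
top alu_cup 0.93 [156. 409.] n 393 med [ 0.72  -0.305  0.038] ztop 0.076 top
[... 1321 characters left out ...]
238.] n 399 med [ 0.719 -0.297  0.049] ztop 0.073 topc [ 0.718 -0.3  ] ext [0.069 0.118 0.082]
scene alu_cup 0.64 [154. 273.] n 405 med [ 0.587 -0.332  0.047] ztop 0.074 topc [ 0.588 -0.337] ext [0.081 0.126 0.083]
scene alu_cup 0.64 [148. 235.] n 352 med [ 0.675 -0.392  0.049] ztop 0.073 topc [ 0.677 -0.401] ext [0.062 0.059 0.079]
scene dropper_bottle 0.77 [135. 302.] n 215 med [ 0.471 -0.348  0.047] ztop 0.092 topc [ 0.467 -0.356] ext [0.071 0.098 0.105]
scene brass_coupler 0.65 [335. 398.] n 138 med [0.617 0.349 0.039] ztop 0.051 topc [0.613 0.348] ext [0.027 0.026 0.055]
scene silver_cap 0.51 [302. 424.] n 148 med [0.501 0.31  0.016] ztop 0.024 topc [0.497 0.308] ext [0.033 0.032 0.025]
```

View pics/top0.png

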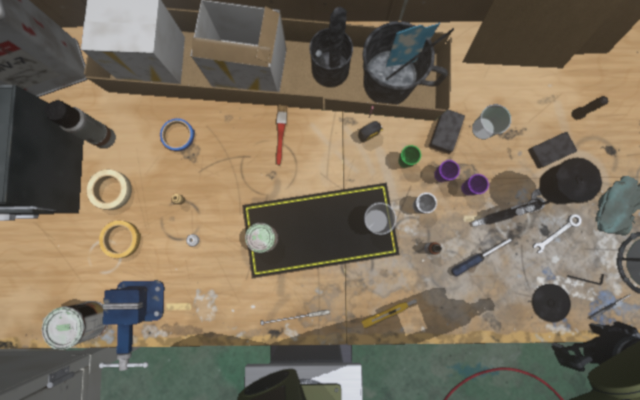

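Run:
```python
import cv2,numpy as np
s=cv2.imread("pics/scene0.png"); t=cv2.imread("pics/top0.png")
a=cv2.resize(s[95:225,180:340],(600,488),interpolation=cv2.INTER_CUBIC)
cv2.imwrite("pics/cups.png",a)
b=cv2.resize(s[270:370,330:500],(595,350),interpolation=cv2.INTER_CUBIC)
cv2.imwrite("pics/caps.png",b)
```

```text
(no output)
```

View pics/cups.png

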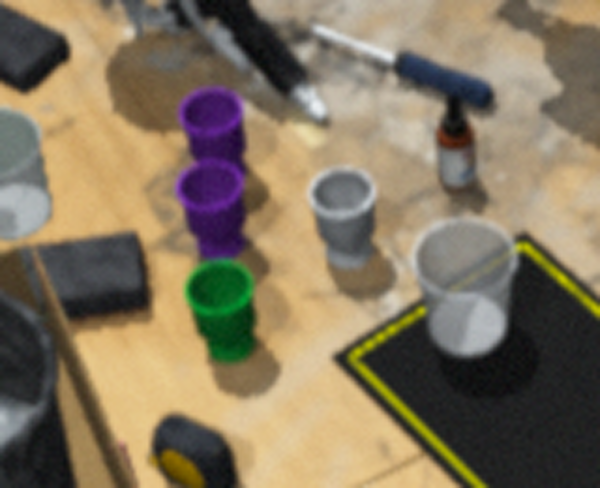

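View pics/caps.png

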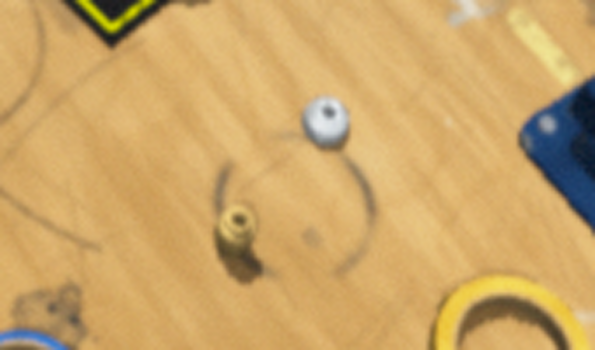

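The silver cup at top pixel (200,424) is the flow cup. The other cup shapes are green at (156,409) and purple at (173,445) and (186,473), so they are excluded; the cups crop confirms this. The bottle is at (250,430), the brass coupler at (199,178) and the silver cap at (240,193). The tin stands at the mat's left end at (237,260), the beaker at its right end at (219,380).

Add to h.py:
```python
from scipy.spatial.transform import Rotation as Ro
TIN=np.array([.498,.108]); BEA=np.array([.542,-.2085])
C=(TIN+BEA)/2; Y=(TIN-BEA)/np.linalg.norm(TIN-BEA); X=np.array([Y[1],-Y[0]])
RT=np.array([[Y[0],X[0],0],[Y[1],X[1],0],[0,0,-1.]])
CUP=C; BOT=C-.0755*Y; COU=C-.081*X
def delta(xy,z):
    s=manip.read_state(); R0=np.array(s["eef_rot"]); p=np.array(s["eef_pos"])
    return np.round(Ro.from_matrix(R0.T@RT).as_rotvec(),4),np.round(R0.T@(np.array([*xy,z])-p),4)
```

Run:
```python
from h import *
print(C,X,Y,BOT,COU, np.linalg.norm(TIN-BEA))
print(delta((.586,-.337),.2))
```

```text
[ 0.52    -0.05025] [0.9904745 0.1376963] [-0.1376963  0.9904745] [ 0.53039607 -0.12503082] [ 0.43977157 -0.0614034 ] 0.31954381546198013
(array([ 0.    ,  0.    , -1.2772]), array([ 0.3912, -0.0987,  0.0313]))
```

Units first: shifts go in shares of 75 cm and turns go in shares of 2 rad. So 0.391 m is 0.5213, 0.36 m is 0.48, -1.277 rad is -0.6385.

Request:
send_path --steps '[{"az":-0.065, "tx":0.0533, "ty":-0.0133, "tz":0.004, "finger_gap":1}, {"az":-0.13, "tx":0.1067, "ty":-0.0267, "tz":0.008, "finger_gap":1}, {"az":-0.195, "tx":0.16, "ty":-0.04, "tz":0.012, "finger_gap":1}, {"az":-0.26, "tx":0.2133, "ty":-0.0533, "tz":0.016, "finger_gap":1}, {"az":-0.325, "tx":0.2667, "ty":-0.0667, "tz":0.02, "finger_gap":1}, {"az":-0.39, "tx":0.32, "ty":-0.08, "tz":0.024, "finger_gap":1}, {"az":-0.455, "tx":0.3733, "ty":-0.0933, "tz":0.028, "finger_gap":1}, {"az":-0.52, "tx":0.4267, "ty":-0.1067, "tz":0.032, "finger_gap":1}, {"az":-0.585, "tx":0.48, "ty":-0.12, "tz":0.036, "finger_gap":1}, {"az":-0.6385, "tx":0.5213, "ty":-0.132, "tz":0.0413, "finger_gap":1}, {"az":-0.6385, "tx":0.5213, "ty":-0.132, "tz":0.0413, "finger_gap":1}, {"az":-0.6385, "tx":0.5213, "ty":-0.132, "tz":0.0413, "finger_gap":1}, {"az":-0.6385, "tx":0.5213, "ty":-0.132, "tz":0.0413, "finger_gap":1}]' --clamp_n 40

```text
time: 2.1
eef_pos: [0.5851, -0.3375, 0.2005]
eef_rot: [[-0.136, 0.991, -0.0], [0.991, 0.136, -0.0], [-0.0, -0.0, -1.0]]
wrist_force: [-0.3, -1.0, 0.2]
opening: 1.0
gripper_force: 0.0
```

Run:
```python
from h import *
im,d,m=cam("wrist"); cv2.imwrite("pics/w1.png",im)
for o in ["alu_cup","beaker","dropper_bottle"]:
  for r in manip.trace("wrist",o)[:3]:
    P=world(m,d,*np.nonzero(r["mask"])); 
    if len(P)==0: continue
    zt=np.percentile(P[:,2],97); T=P[P[:,2]>zt-.01]
    print(o,round(r["p"],2),np.round(r["at"]),r["mask"].sum(),zt.round(3),"topc",np.round((T[:,:2].min(0)+T[:,:2].max(0))/2,4),np.ptp(P,0).round(3))
print(delta((.586,-.337),.04))
```

```text
alu_cup 0.65 [251. 386.] 2819 0.073 topc [ 0.6638 -0.3784] [0.072 0.104 0.215]
alu_cup 0.62 [180. 313.] 3046 0.073 topc [ 0.586  -0.3365] [0.054 0.054 0.074]
alu_cup 0.6 [308. 338.] 3093 0.073 topc [ 0.6356 -0.4779] [0.079 0.124 0.077]
beaker 0.9 [ 33. 280.] 7541 0.09 topc [ 0.5443 -0.2224] [0.111 0.072 0.091]
dropper_bottle 0.55 [184. 191.] 1752 0.098 topc [ 0.4666 -0.3581] [0.06  0.038 0.103]
(array([ 0.0002,  0.0004, -0.002 ]), array([0.0007, 0.0011, 0.1606]))
```

View pics/w1.png

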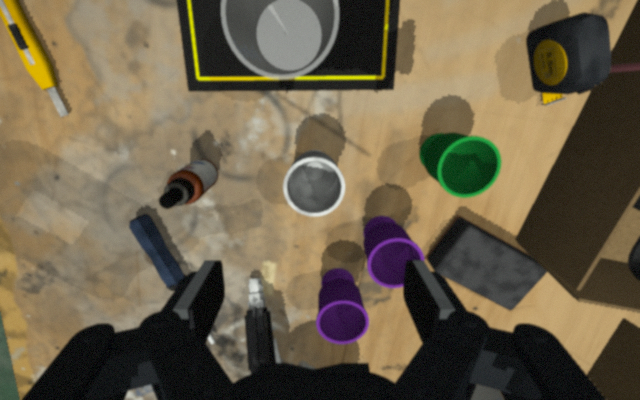

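The wrist picture shows the bare silver cup at (313,182), which gives (0.586,-0.337). Its coloured twins stand well to the side. I go down and grip.

Converted, 0.168 m is 0.224, 0.15 m is 0.2.

Request:
send_path --steps '[{"tx":0.0013, "ty":0.0013, "tz":0.0533, "finger_gap":1}, {"tx":0.0013, "ty":0.0013, "tz":0.1067, "finger_gap":1}, {"tx":0.0013, "ty":0.0013, "tz":0.16, "finger_gap":1}, {"tx":0.0013, "ty":0.0013, "tz":0.2, "finger_gap":1}, {"tx":0.0013, "ty":0.0013, "tz":0.224, "finger_gap":1}, {"tx":0.0013, "ty":0.0013, "tz":0.224, "finger_gap":1}, {"tx":0.0013, "ty":0.0013, "tz":0.224, "finger_gap":0}, {"tx":0.0013, "ty":0.0013, "tz":0.224, "finger_gap":0}, {"tx":0.0013, "ty":0.0013, "tz":0.224, "finger_gap":0}, {"tx":0.0013, "ty":0.0013, "tz":0.224, "finger_gap":0}, {"tx":0.0013, "ty":0.0013, "tz":0.224, "finger_gap":0}, {"tx":0.0013, "ty":0.0013, "tz":0.224, "finger_gap":0}, {"tx":0.0013, "ty":0.0013, "tz":0.224, "finger_gap":0}, {"tx":0.0013, "ty":0.0013, "tz":0.224, "finger_gap":0}]' --clamp_n 40

```text
time: 3.7
eef_pos: [0.5879, -0.3369, 0.0354]
eef_rot: [[-0.138, 0.99, 0.003], [0.99, 0.138, -0.003], [-0.003, 0.003, -1.0]]
wrist_force: [-1.0, 0.6, 5.9]
opening: 0.622
gripper_force: 41.6
```

```bash
python3 -c "
from h import *
s=manip.read_state();print(s['eef_pos'],s['opening'],s['gripper_force'])
print(delta(CUP,.2))"
```

```text
[ 0.58791451 -0.33687955  0.0354411 ] 0.6224221369014888 41.611921232251916
(array([ 0.0029,  0.0033, -0.    ]), array([ 0.2927, -0.0273, -0.1656]))
```

Converted, 0.292 m is 0.3893, -0.165 m is -0.22.

Request:
send_path --steps '[{"tz":-0.04, "finger_gap":0}, {"tz":-0.0933, "finger_gap":0}, {"tz":-0.1467, "finger_gap":0}, {"tz":-0.2, "finger_gap":0}, {"tx":0.04, "tz":-0.22, "finger_gap":0}, {"tx":0.0933, "ty":-0.0067, "tz":-0.22, "finger_gap":0}, {"tx":0.1467, "ty":-0.0133, "tz":-0.22, "finger_gap":0}, {"tx":0.2, "ty":-0.02, "tz":-0.22, "finger_gap":0}, {"tx":0.2533, "ty":-0.0267, "tz":-0.22, "finger_gap":0}, {"tx":0.3067, "ty":-0.0307, "tz":-0.22, "finger_gap":0}, {"tx":0.36, "ty":-0.0347, "tz":-0.22, "finger_gap":0}, {"tx":0.3893, "ty":-0.036, "tz":-0.22, "finger_gap":0}, {"tx":0.3893, "ty":-0.036, "tz":-0.22, "finger_gap":0}, {"tx":0.3893, "ty":-0.036, "tz":-0.22, "finger_gap":0}]'

```text
time: 5.1
eef_pos: [0.5197, -0.05, 0.1978]
eef_rot: [[-0.139, 0.99, 0.001], [0.99, 0.139, -0.001], [-0.001, 0.001, -1.0]]
wrist_force: [-0.5, -0.9, -0.7]
opening: 0.618
gripper_force: 42.6
```

Add to h.py:
```python
def see(n,names,k=2):
  im,d,m=cam(n)
  for o in names:
   for r in manip.trace(n,o)[:k]:
    P=world(m,d,*np.nonzero(r["mask"])) 
    if len(P)==0: continue
    zt=np.percentile(P[:,2],97); T=P[P[:,2]>zt-.01]
    lo,hi=np.percentile(T[:,:2],1,axis=0),np.percentile(T[:,:2],99,axis=0)
    print(n,o,round(r["p"],2),np.round(r["at"]),r["mask"].sum(),"ztop",zt.round(3),"topc",((lo+hi)/2).round(4),"w",(hi-lo).round(3),"h",np.ptp(P,0)[2].round(3))
  return im
```

Run:
```python
from h import *
im=see("wrist",["small_tin","beaker","alu_cup","bench_mat"]); cv2.imwrite("pics/w2.png",im)
see("top",["alu_cup","small_tin","beaker"],5)
print(delta(CUP,.035))
```

```text
wrist small_tin 0.69 [ 21. 315.] 3384 ztop 0.079 topc [0.5012 0.0824] w [0.063 0.027] h 0.08
wrist beaker 0.44 [368. 324.] 219 ztop 0.271 topc [ 0.5175 -0.0405] w [0.016 0.003] h 0.274
wrist alu_cup 0.85 [386. 435.] 981 ztop 0.073 topc [ 0.6524 -0.1886] w [0.139 0.202] h 0.284
wrist alu_cup 0.72 [291. 312.] 16681 ztop 0.236 topc [ 0.5206 -0.0494] w [0.052 0.054] h 0.24
wrist bench_mat 0.93 [118. 315.] 43721 ztop 0.003 topc [ 0.5159 -0.0172] w [0.223 0.264] h 0.208
top alu_cup 0.87 [187. 476.] 469 ztop 0.076 topc [ 0.6332 -0.4771] w [0.052 0.054] h 0.082
top alu_cup 0.66 [170. 444.] 410 ztop 0.075 topc [ 0.6725 -0.4014] w [0.053 0.054] h 0.076
top alu_cup 0.59 [156. 410.] 393 ztop 0.075 topc [ 0.7153 -0.2997] w [0.053 0.052] h 0.08
top small_tin 0.75 [238. 262.] 721 ztop 0.081 topc [0.4961 0.0938] w [0.071 0.099] h 0.533
top beaker 0.68 [220. 380.] 792 ztop 0.092 topc [ 0.5427 -0.2084] w [0.079 0.081] h 0.094
(array([-0.0002, -0.0001, -0.001 ]), array([0.0003, 0.0004, 0.1622]))
```

View pics/w2.png

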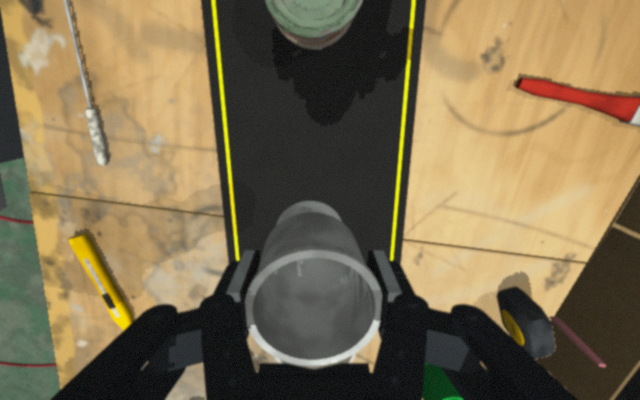

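The cup is held upright over the middle of the mat, with its rim at pixel (315,305). I lower it.

Converted, 0.16 m is 0.2133, 0.158 m is 0.2107.

Request:
send_path --steps '[{"tz":0.0533, "finger_gap":0}, {"tz":0.1067, "finger_gap":0}, {"tz":0.16, "finger_gap":0}, {"tz":0.1867, "finger_gap":0}, {"tz":0.2027, "finger_gap":0}, {"tz":0.2107, "finger_gap":0}, {"tz":0.2133, "finger_gap":0}, {"tz":0.2133, "finger_gap":0}, {"tz":0.2133, "finger_gap":0.7}, {"tz":0.2133, "finger_gap":0.85}, {"tz":0.2133, "finger_gap":1}, {"tz":0.2133, "finger_gap":1}, {"tz":0.2133, "finger_gap":1}, {"tz":0.16, "finger_gap":1}, {"tz":0.1067, "finger_gap":1}, {"tz":0.0533, "finger_gap":1}, {"finger_gap":1}, {"tz":-0.0133, "finger_gap":1}]'

```text
time: 7.35
eef_pos: [0.5223, -0.0507, 0.2134]
eef_rot: [[-0.138, 0.99, 0.01], [0.99, 0.138, -0.002], [-0.003, 0.009, -1.0]]
wrist_force: [1.4, 0.1, 0.4]
opening: 1.001
gripper_force: 0.0
```

Run:
```python
from h import *
see("wrist",["alu_cup"])
print(delta((.466,-.357),.21))
```

```text
(array([ 0.0048,  0.0017, -0.0001]), array([-0.2961, -0.0966, -0.    ]))
```

Converted, -0.297 m is -0.396, -0.28 m is -0.3733.

Request:
send_path --steps '[{"tx":-0.0533, "ty":-0.0173, "finger_gap":1}, {"tx":-0.1067, "ty":-0.0347, "finger_gap":1}, {"tx":-0.16, "ty":-0.052, "finger_gap":1}, {"tx":-0.2133, "ty":-0.0693, "finger_gap":1}, {"tx":-0.2667, "ty":-0.0867, "finger_gap":1}, {"tx":-0.32, "ty":-0.104, "finger_gap":1}, {"tx":-0.3733, "ty":-0.1213, "finger_gap":1}, {"tx":-0.396, "ty":-0.1293, "finger_gap":1}, {"tx":-0.396, "ty":-0.1293, "finger_gap":1}, {"tx":-0.396, "ty":-0.1293, "finger_gap":1}]'

```text
time: 8.45
eef_pos: [0.4639, -0.3566, 0.2055]
eef_rot: [[-0.137, 0.991, -0.002], [0.991, 0.137, 0.003], [0.003, -0.002, -1.0]]
wrist_force: [-0.2, 0.3, -0.1]
opening: 1.003
gripper_force: 0.0
```

Run:
```python
from h import *
im=see("wrist",["dropper_bottle","beaker"]); cv2.imwrite("pics/w3.png",im)
see("top",["alu_cup","small_tin","beaker"],5); see("scene",["alu_cup"],5)
print(delta((.466,-.357),.04))
```

```text
wrist dropper_bottle 0.85 [179. 314.] 1238 ztop 0.098 topc [ 0.465  -0.3581] w [0.013 0.011] h 0.104
wrist beaker 0.88 [ 35. 443.] 8041 ztop 0.09 topc [ 0.5443 -0.2232] w [0.082 0.055] h 0.092
top alu_cup 0.97 [172. 446.] 435 ztop 0.075 topc [ 0.6726 -0.4021] w [0.053 0.055] h 0.082
top alu_cup 0.87 [187. 474.] 424 ztop 0.075 topc [ 0.6324 -0.4766] w [0.05  0.051] h 0.078
top alu_cup 0.72 [157. 408.] 388 ztop 0.076 topc [ 0.715  -0.2997] w [0.054 0.052] h 0.084
top alu_cup 0.53 [229. 323.] 313 ztop 0.079 topc [ 0.5167 -0.0497] w [0.048 0.053] h 0.072
top small_tin 0.76 [239. 258.] 731 ztop 0.081 topc [0.4961 0.1071] w [0.071 0.071] h 0.08
top beaker 0.78 [223. 381.] 774 ztop 0.092 topc [ 0.5413 -0.2084] w [0.081 0.081] h 0.095
scene alu_cup 0.84 [176. 239.] 413 ztop 0.074 topc [ 0.7185 -0.3001] w [0.053 0.055] h 0.084
scene alu_cup 0.63 [204. 341.] 439 ztop 0.077 topc [ 0.5197 -0.0498] w [0.053 0.054] h 0.083
scene alu_cup 0.55 [147. 238.] 349 ztop 0.073 topc [ 0.676  -0.4003] w [0.051 0.055] h 0.082
(array([0.0002, 0.0003, 0.0007]), array([1.000e-04, 1.300e-03, 1.675e-01]))
```

View pics/w3.png

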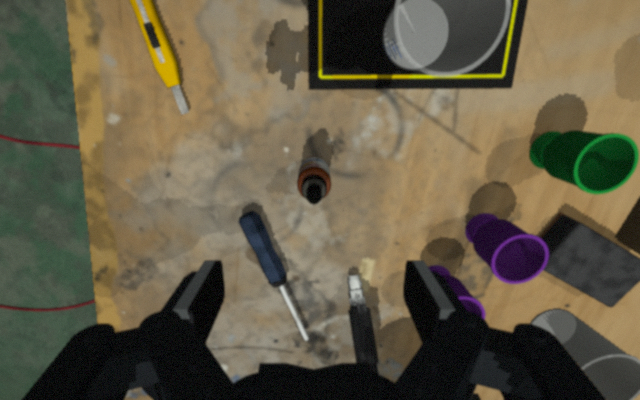

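The bottle stands free at (314,185); the screwdriver lies behind it, and the finger tips stay above it. The cup stands at (0.518,-0.050), as intended.

Converted, 0.171 m is 0.228, -0.001 m is -0.0013.

Request:
send_path --steps '[{"tx":-0.0013, "ty":0.0013, "tz":0.0533, "finger_gap":1}, {"tx":-0.0013, "ty":0.0013, "tz":0.1067, "finger_gap":1}, {"tx":-0.0013, "ty":0.0013, "tz":0.16, "finger_gap":1}, {"tx":-0.0013, "ty":0.0013, "tz":0.2, "finger_gap":1}, {"tx":-0.0013, "ty":0.0013, "tz":0.228, "finger_gap":1}, {"tx":-0.0013, "ty":0.0013, "tz":0.228, "finger_gap":1}, {"tx":-0.0013, "ty":0.0013, "tz":0.228, "finger_gap":0.3}, {"tx":-0.0013, "ty":0.0013, "tz":0.228, "finger_gap":0.2}, {"tx":-0.0013, "ty":0.0013, "tz":0.228, "finger_gap":0}, {"tx":-0.0013, "ty":0.0013, "tz":0.228, "finger_gap":0}, {"tx":-0.0013, "ty":0.0013, "tz":0.228, "finger_gap":0}, {"tx":-0.0013, "ty":0.0013, "tz":0.228, "finger_gap":0}, {"tx":-0.0013, "ty":0.0013, "tz":0.228, "finger_gap":0}, {"tx":-0.0013, "ty":0.0013, "tz":0.228, "finger_gap":0}, {"tx":-0.0013, "ty":0.0013, "tz":0.228, "finger_gap":0}]' --clamp_n 40

```text
time: 10.4
eef_pos: [0.4662, -0.3595, 0.0382]
eef_rot: [[-0.138, 0.99, 0.001], [0.99, 0.138, -0.002], [-0.002, 0.001, -1.0]]
wrist_force: [-1.8, 0.0, 6.7]
opening: 0.357
gripper_force: 39.4
```

```bash
python3 -c "
from h import *
s=manip.read_state();print(s['eef_pos'],s['opening'],s['gripper_force'])
print(BOT,delta(BOT,.22))"
```

```text
[ 0.46619122 -0.35948856  0.03820545] 0.3571179188326559 39.37799549312331
[ 0.53039607 -0.12503082] (array([ 0.0012,  0.0022, -0.0001]), array([ 0.223 ,  0.0961, -0.1822]))
```

Converted, 0.223 m is 0.2973, -0.15 m is -0.2.

Request:
send_path --steps '[{"tz":-0.04, "finger_gap":0}, {"tz":-0.0933, "finger_gap":0}, {"tz":-0.1467, "finger_gap":0}, {"tz":-0.2, "finger_gap":0}, {"tx":0.0267, "ty":0.0133, "tz":-0.2267, "finger_gap":0}, {"tx":0.08, "ty":0.0333, "tz":-0.2267, "finger_gap":0}, {"tx":0.1333, "ty":0.0533, "tz":-0.2267, "finger_gap":0}, {"tx":0.1867, "ty":0.08, "tz":-0.2267, "finger_gap":0}, {"tx":0.24, "ty":0.1067, "tz":-0.2267, "finger_gap":0}, {"tx":0.28, "ty":0.12, "tz":-0.2267, "finger_gap":0}, {"tx":0.2973, "ty":0.128, "tz":-0.2267, "finger_gap":0}, {"tx":0.2973, "ty":0.128, "tz":-0.2267, "finger_gap":0}, {"tx":0.2973, "ty":0.128, "tz":-0.2267, "finger_gap":0}, {"tx":0.2973, "ty":0.128, "tz":-0.2267, "finger_gap":0}]'

```text
time: 11.8
eef_pos: [0.5297, -0.1257, 0.2063]
eef_rot: [[-0.136, 0.991, -0.0], [0.991, 0.136, -0.0], [-0.0, -0.0, -1.0]]
wrist_force: [-0.6, -0.3, -0.2]
opening: 0.36
gripper_force: 39.9
```

Run:
```python
from h import *
im=see("wrist",["dropper_bottle","alu_cup","beaker"]); cv2.imwrite("pics/w4.png",im)
see("scene",["dropper_bottle"],5)
print(delta(BOT,.041))
```

```text
wrist dropper_bottle 0.79 [279. 316.] 8050 ztop 0.266 topc [ 0.5321 -0.1228] w [0.012 0.01 ] h 0.272
wrist alu_cup 0.85 [ 97. 309.] 3635 ztop 0.076 topc [ 0.5193 -0.0506] w [0.052 0.053] h 0.077
wrist alu_cup 0.6 [388. 409.] 88 ztop 0.059 topc [ 0.6883 -0.3816] w [0.01  0.007] h 0.03
wrist beaker 0.4 [240. 342.] 88 ztop 0.09 topc [ 0.5403 -0.1823] w [0.05  0.118] h 0.204
scene dropper_bottle 0.57 [155. 324.] 218 ztop 0.25 topc [ 0.5323 -0.1166] w [0.02  0.016] h 0.275
(array([-0.0001,  0.    , -0.0011]), array([-0.    ,  0.0006,  0.1653]))
```

View pics/w4.png

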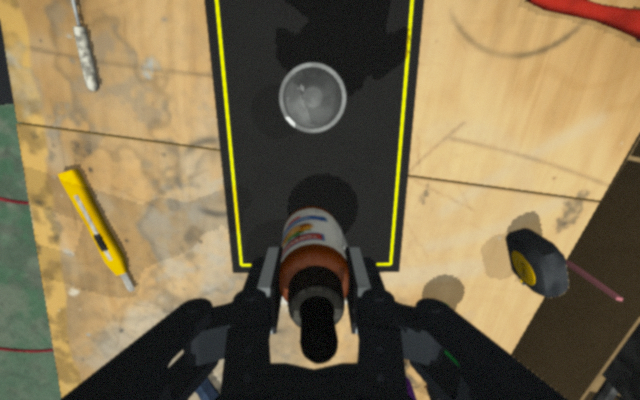

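The bottle is held upright, its top at (318,345) and the cup at (312,97) in line ahead. I lower it.

Converted, 0.166 m is 0.2213, -0.001 m is -0.0013.

Request:
send_path --steps '[{"tx":-0.0013, "tz":0.0533, "finger_gap":0}, {"tx":-0.0013, "tz":0.1067, "finger_gap":0}, {"tx":-0.0013, "tz":0.16, "finger_gap":0}, {"tx":-0.0013, "tz":0.1933, "finger_gap":0}, {"tx":-0.0013, "tz":0.2107, "finger_gap":0}, {"tx":-0.0013, "tz":0.2187, "finger_gap":0}, {"tx":-0.0013, "tz":0.2213, "finger_gap":0}, {"tx":-0.0013, "tz":0.2213, "finger_gap":0}, {"tx":-0.0013, "tz":0.2213, "finger_gap":0.45}, {"tx":-0.0013, "tz":0.2213, "finger_gap":0.6}, {"tx":-0.0013, "tz":0.2213, "finger_gap":0.7}, {"tx":-0.0013, "tz":0.2213, "finger_gap":0.8}, {"tx":-0.0013, "tz":0.2213, "finger_gap":0.8}, {"tx":-0.0013, "tz":0.1733, "finger_gap":0.8}, {"tx":-0.0013, "tz":0.12, "finger_gap":0.8}, {"tx":-0.0013, "tz":0.0667, "finger_gap":0.8}, {"tx":-0.0013, "tz":0.0133, "finger_gap":0.8}, {"tz":-0.0067, "finger_gap":0.8}, {"tz":-0.0067, "finger_gap":0.8}]'

```text
time: 14.0
eef_pos: [0.5315, -0.1249, 0.2144]
eef_rot: [[-0.138, 0.99, 0.006], [0.99, 0.138, -0.002], [-0.003, 0.005, -1.0]]
wrist_force: [0.2, -0.4, -0.2]
opening: 0.798
gripper_force: 0.0
```

Run:
```python
from h import *
see("scene",["dropper_bottle","beaker"],2);see("top",["dropper_bottle"],2)
print(delta((.611,.346),.2))
```

```text
scene dropper_bottle 0.57 [192. 323.] 172 ztop 0.091 topc [ 0.5329 -0.1199] w [0.008 0.008] h 0.086
scene beaker 0.75 [171. 302.] 803 ztop 0.09 topc [ 0.546  -0.1822] w [0.08  0.136] h 0.237
(array([-0.0044, -0.0022, -0.0001]), array([0.4542, 0.1463, 0.0087]))
```

Converted, 0.454 m is 0.6053, 0.44 m is 0.5867.

Request:
send_path --steps '[{"tx":0.0533, "ty":0.0173, "finger_gap":1}, {"tx":0.1067, "ty":0.0347, "finger_gap":1}, {"tx":0.16, "ty":0.052, "finger_gap":1}, {"tx":0.2133, "ty":0.0693, "finger_gap":1}, {"tx":0.2667, "ty":0.0867, "finger_gap":1}, {"tx":0.32, "ty":0.104, "finger_gap":1}, {"tx":0.3733, "ty":0.1213, "finger_gap":1}, {"tx":0.4267, "ty":0.1387, "finger_gap":1}, {"tx":0.48, "ty":0.156, "finger_gap":1}, {"tx":0.5333, "ty":0.1733, "finger_gap":1}, {"tx":0.5867, "ty":0.1893, "finger_gap":1}, {"tx":0.6053, "ty":0.1947, "finger_gap":1}, {"tx":0.6053, "ty":0.1947, "finger_gap":1}, {"tx":0.6053, "ty":0.1947, "finger_gap":1}]'

```text
time: 15.65
eef_pos: [0.6116, 0.3443, 0.2099]
eef_rot: [[-0.137, 0.991, -0.002], [0.991, 0.137, -0.002], [-0.001, -0.002, -1.0]]
wrist_force: [-0.4, -0.5, -0.7]
opening: 0.997
gripper_force: 0.0
```

Run:
```python
from h import *
im=see("wrist",["brass_coupler","silver_cap"]); cv2.imwrite("pics/w5.png",im)
im=see("top",["dropper_bottle","alu_cup"],4); cv2.imwrite("pics/t5.png",cv2.resize(im[180:290,230:410],(720,440),interpolation=cv2.INTER_CUBIC))
print(delta((.611,.346),.01))
```

```text
wrist brass_coupler 0.89 [173. 313.] 671 ztop 0.05 topc [0.611  0.3445] w [0.024 0.024] h 0.053
wrist brass_coupler 0.75 [325. 246.] 5601 ztop 0.003 topc [0.5002 0.0703] w [0.215 0.2  ] h 0.296
wrist silver_cap 0.97 [186. 206.] 758 ztop 0.023 topc [0.4967 0.3079] w [0.029 0.029] h 0.026
top alu_cup 0.98 [187. 476.] 462 ztop 0.075 topc [ 0.6333 -0.4771] w [0.052 0.052] h 0.083
top alu_cup 0.87 [171. 446.] 408 ztop 0.076 topc [ 0.6727 -0.4006] w [0.053 0.053] h 0.076
top alu_cup 0.53 [229. 321.] 349 ztop 0.079 topc [ 0.5165 -0.0497] w [0.053 0.053] h 0.081
(array([ 0.0002,  0.    , -0.0016]), array([ 0.002 , -0.0011,  0.2016]))
```

View pics/w5.png

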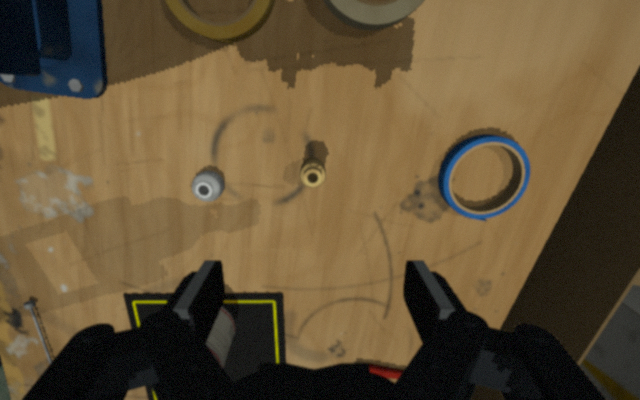

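View pics/t5.png

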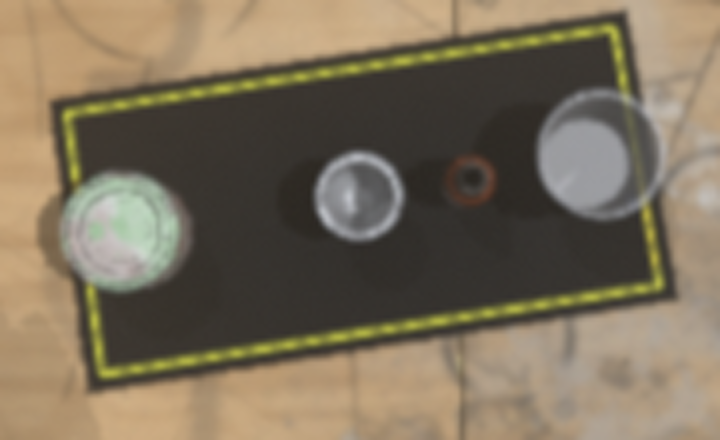

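The coupler is at (313,172) in the wrist picture and the cap at (207,185). The top crop shows the cup at (359,196) and the bottle at (471,180) standing on the tin-beaker line.

Converted, 0.203 m is 0.2707, 0.08 m is 0.1067.

Request:
send_path --steps '[{"tx":0.0013, "ty":-0.0013, "tz":0.0533, "finger_gap":1}, {"tx":0.0013, "ty":-0.0013, "tz":0.1067, "finger_gap":1}, {"tx":0.0013, "ty":-0.0013, "tz":0.16, "finger_gap":1}, {"tx":0.0013, "ty":-0.0013, "tz":0.2133, "finger_gap":1}, {"tx":0.0013, "ty":-0.0013, "tz":0.2533, "finger_gap":1}, {"tx":0.0013, "ty":-0.0013, "tz":0.2707, "finger_gap":1}, {"tx":0.0013, "ty":-0.0013, "tz":0.2707, "finger_gap":1}, {"tx":0.0013, "ty":-0.0013, "tz":0.2707, "finger_gap":0.3}, {"tx":0.0013, "ty":-0.0013, "tz":0.2707, "finger_gap":0}, {"tx":0.0013, "ty":-0.0013, "tz":0.2707, "finger_gap":0}, {"tx":0.0013, "ty":-0.0013, "tz":0.2707, "finger_gap":0}, {"tx":0.0013, "ty":-0.0013, "tz":0.2707, "finger_gap":0}, {"tx":0.0013, "ty":-0.0013, "tz":0.2707, "finger_gap":0}, {"tx":0.0013, "ty":-0.0013, "tz":0.2707, "finger_gap":0}, {"tx":0.0013, "ty":-0.0013, "tz":0.2707, "finger_gap":0}, {"tx":0.0013, "ty":-0.0013, "tz":0.2707, "finger_gap":0}]' --clamp_n 40

```text
time: 17.55
eef_pos: [0.6116, 0.3466, 0.01]
eef_rot: [[-0.138, 0.99, 0.001], [0.99, 0.138, 0.001], [0.001, 0.002, -1.0]]
wrist_force: [-1.3, -0.9, 6.4]
opening: 0.298
gripper_force: 39.2
```

```bash
python3 -c "
from h import *
s=manip.read_state();print(s['eef_pos'],s['opening'],s['gripper_force'])
print(COU,delta(COU,.2))"
```

```text
[0.61163866 0.34661809 0.00999492] 0.2977549906012786 39.17668014939409
[ 0.43977157 -0.0614034 ] (array([ 0.0015, -0.0006, -0.0001]), array([-0.3804, -0.2261, -0.1906]))
```

Converted, -0.38 m is -0.5067, -0.37 m is -0.4933.

Request:
send_path --steps '[{"tz":-0.04, "finger_gap":0}, {"tz":-0.0933, "finger_gap":0}, {"tz":-0.1467, "finger_gap":0}, {"tz":-0.2, "finger_gap":0}, {"tx":-0.0267, "ty":-0.0133, "tz":-0.24, "finger_gap":0}, {"tx":-0.08, "ty":-0.0467, "tz":-0.2533, "finger_gap":0}, {"tx":-0.1333, "ty":-0.08, "tz":-0.2533, "finger_gap":0}, {"tx":-0.1867, "ty":-0.1133, "tz":-0.2533, "finger_gap":0}, {"tx":-0.24, "ty":-0.1467, "tz":-0.2533, "finger_gap":0}, {"tx":-0.2933, "ty":-0.1733, "tz":-0.2533, "finger_gap":0}, {"tx":-0.3467, "ty":-0.2067, "tz":-0.2533, "finger_gap":0}, {"tx":-0.4, "ty":-0.24, "tz":-0.2533, "finger_gap":0}, {"tx":-0.4533, "ty":-0.2667, "tz":-0.2533, "finger_gap":0}, {"tx":-0.4933, "ty":-0.2933, "tz":-0.2533, "finger_gap":0}, {"tx":-0.5067, "ty":-0.3013, "tz":-0.2533, "finger_gap":0}, {"tx":-0.5067, "ty":-0.3013, "tz":-0.2533, "finger_gap":0}, {"tx":-0.5067, "ty":-0.3013, "tz":-0.2533, "finger_gap":0}]'

```text
time: 19.25
eef_pos: [0.4396, -0.0608, 0.1982]
eef_rot: [[-0.138, 0.991, 0.0], [0.991, 0.138, 0.001], [0.001, 0.0, -1.0]]
wrist_force: [-0.2, -0.0, -0.9]
opening: 0.301
gripper_force: 39.6
```

Run:
```python
from h import *
im=see("wrist",["brass_coupler"]); cv2.imwrite("pics/w6.png",im)
see("scene",["brass_coupler","alu_cup","dropper_bottle"],3)
print(delta(COU,.013))
```

```text
wrist brass_coupler 0.82 [293. 314.] 4777 ztop 0.238 topc [ 0.4409 -0.0604] w [0.024 0.021] h 0.242
wrist brass_coupler 0.34 [185. 396.] 3662 ztop 0.076 topc [ 0.5189 -0.0503] w [0.053 0.053] h 0.078
scene brass_coupler 0.62 [150. 367.] 77 ztop 0.249 topc [ 0.4472 -0.0489] w [0.015 0.016] h 0.269
scene alu_cup 0.71 [149. 236.] 374 ztop 0.073 topc [ 0.6749 -0.4013] w [0.053 0.055] h 0.085
scene alu_cup 0.65 [173. 239.] 423 ztop 0.075 topc [ 0.7178 -0.299 ] w [0.053 0.055] h 0.084
scene alu_cup 0.61 [128. 237.] 302 ztop 0.073 topc [ 0.6361 -0.4632] w [0.052 0.08 ] h 0.083
scene dropper_bottle 0.59 [190. 324.] 193 ztop 0.095 topc [ 0.5332 -0.1212] w [0.009 0.009] h 0.1
(array([-0.0002, -0.0002,  0.0015]), array([-0.0009,  0.    ,  0.1852]))
```

View pics/w6.png

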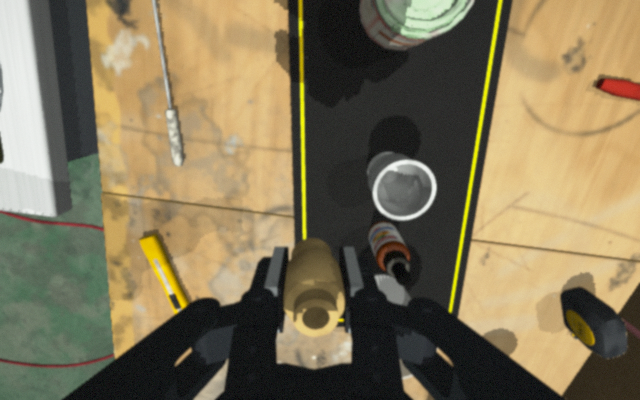

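The coupler is held upright at (315,300). Its spread knuckles would come close to the cup at (404,188), so I turn the gripper a quarter before lowering.

Converted, 0.06 m is 0.08, 0.05 m is 0.0667, 1.57 rad is 0.785.

Request:
send_path --steps '[{"az":0.07, "tz":0.0133, "finger_gap":0}, {"az":0.14, "tz":0.0267, "finger_gap":0}, {"az":0.21, "tz":0.04, "finger_gap":0}, {"az":0.28, "tz":0.0533, "finger_gap":0}, {"az":0.35, "tz":0.0667, "finger_gap":0}, {"az":0.42, "tz":0.08, "finger_gap":0}, {"az":0.49, "tz":0.08, "finger_gap":0}, {"az":0.56, "tz":0.08, "finger_gap":0}, {"az":0.63, "tz":0.08, "finger_gap":0}, {"az":0.7, "tz":0.08, "finger_gap":0}, {"az":0.77, "tz":0.08, "finger_gap":0}, {"az":0.785, "tz":0.08, "finger_gap":0}, {"az":0.785, "tz":0.08, "finger_gap":0}, {"az":0.785, "tz":0.08, "finger_gap":0}]'

```text
time: 20.95
eef_pos: [0.4394, -0.0611, 0.1383]
eef_rot: [[0.99, 0.141, -0.0], [0.141, -0.99, 0.0], [-0.0, -0.0, -1.0]]
wrist_force: [-0.9, 0.6, -1.3]
opening: 0.297
gripper_force: 39.6
```

Run:
```python
from h import *
see("wrist",["brass_coupler"])
s=manip.read_state(); R=np.array(s["eef_rot"]); print(s["joint_positions"],R.round(3),s["eef_pos"],R.T@(np.array([*COU,.013])-s["eef_pos"]))
```

```text
wrist brass_coupler 0.83 [292. 315.] 4696 ztop 0.178 topc [ 0.4415 -0.0619] w [0.021 0.024] h 0.18
[-2.59537782e-01 -2.76172955e-01  2.18731889e+00  1.10252794e-05
  1.23044596e+00  1.17110997e+00] [[ 0.99  0.14  0.  ]
 [ 0.14 -0.99  0.  ]
 [ 0.   -0.   -1.  ]] [ 0.43942539 -0.06121886  0.13832592] [0.00031641 0.00023225 0.12532591]
```

```bash
python3 -c "
from h import *
m=manip.camera_model('wrist');R=np.array(m['R']);c=-R.T@np.array(m['t']);s=manip.read_state();print(np.array(s['eef_rot']).T@(c-s['eef_pos']))"
```

```text
[ 0.08465364  0.00070584 -0.14130066]
```

Converted, 0.126 m is 0.168, 0.124 m is 0.1653.

Request:
send_path --steps '[{"tx":-0.0013, "tz":0.0533, "finger_gap":0}, {"tx":-0.0013, "tz":0.1067, "finger_gap":0}, {"tx":-0.0013, "tz":0.14, "finger_gap":0}, {"tx":-0.0013, "tz":0.1573, "finger_gap":0}, {"tx":-0.0013, "tz":0.1653, "finger_gap":0}, {"tx":-0.0013, "tz":0.168, "finger_gap":0}, {"tx":-0.0013, "tz":0.168, "finger_gap":0}, {"tx":-0.0013, "tz":0.168, "finger_gap":0.4}, {"tx":-0.0013, "tz":0.168, "finger_gap":0.5}, {"tx":-0.0013, "tz":0.168, "finger_gap":0.6}, {"tx":-0.0013, "tz":0.168, "finger_gap":0.7}, {"tx":-0.0013, "tz":0.168, "finger_gap":0.7}, {"tx":-0.0013, "tz":0.1333, "finger_gap":0.7}, {"tx":-0.0013, "tz":0.08, "finger_gap":0.7}, {"tx":-0.0013, "tz":0.0267, "finger_gap":0.7}, {"tz":-0.0267, "finger_gap":0.7}, {"tz":-0.08, "finger_gap":0.7}, {"tz":-0.0933, "finger_gap":0.7}, {"tz":-0.0933, "finger_gap":0.7}]'

```text
time: 22.95
eef_pos: [0.4406, -0.0616, 0.2107]
eef_rot: [[0.99, 0.138, 0.005], [0.138, -0.99, -0.001], [0.004, 0.002, -1.0]]
wrist_force: [-0.5, 0.2, -0.7]
opening: 0.701
gripper_force: 0.0
```

Run:
```python
from h import *
print(see("wrist",["alu_cup","dropper_bottle"]).shape)
see("scene",["brass_coupler","alu_cup","dropper_bottle"],4)
print(delta((.4975,.308),.2))
```

```text
wrist alu_cup 0.88 [ 94. 312.] 3570 ztop 0.076 topc [ 0.5195 -0.0507] w [0.053 0.053] h 0.077
wrist dropper_bottle 0.67 [ 97. 395.] 1441 ztop 0.102 topc [ 0.5301 -0.1247] w [0.012 0.011] h 0.102
(400, 640, 3)
scene brass_coupler 0.66 [192. 362.] 107 ztop 0.053 topc [ 0.443  -0.0565] w [0.021 0.022] h 0.05
scene alu_cup 0.94 [176. 237.] 406 ztop 0.074 topc [ 0.7184 -0.3002] w [0.053 0.055] h 0.083
scene alu_cup 0.87 [205. 340.] 407 ztop 0.077 topc [ 0.52   -0.0491] w [0.054 0.053] h 0.079
scene alu_cup 0.77 [128. 236.] 288 ztop 0.074 topc [ 0.6362 -0.4611] w [0.052 0.084] h 0.084
scene alu_cup 0.56 [150. 237.] 357 ztop 0.073 topc [ 0.6774 -0.4009] w [0.05  0.056] h 0.08
scene dropper_bottle 0.71 [191. 324.] 268 ztop 0.097 topc [ 0.5334 -0.121 ] w [0.009 0.009] h 0.109
(array([-3.3000e-03,  1.4000e-03, -1.5702e+00]), array([ 0.1094, -0.3574,  0.0066]))
```

Converted, -0.357 m is -0.476, 0.06 m is 0.08.

Request:
send_path --steps '[{"tx":0.016, "ty":-0.0533, "finger_gap":1}, {"tx":0.032, "ty":-0.1067, "finger_gap":1}, {"tx":0.048, "ty":-0.16, "finger_gap":1}, {"tx":0.064, "ty":-0.2133, "finger_gap":1}, {"tx":0.08, "ty":-0.2667, "finger_gap":1}, {"tx":0.0987, "ty":-0.32, "finger_gap":1}, {"tx":0.1147, "ty":-0.3733, "finger_gap":1}, {"tx":0.1307, "ty":-0.4267, "finger_gap":1}, {"tx":0.1453, "ty":-0.476, "finger_gap":1}, {"tx":0.1453, "ty":-0.476, "finger_gap":1}, {"tx":0.1453, "ty":-0.476, "finger_gap":1}, {"tx":0.1453, "ty":-0.476, "finger_gap":1}]'

```text
time: 24.5
eef_pos: [0.4976, 0.3066, 0.2076]
eef_rot: [[0.99, 0.138, -0.001], [0.138, -0.99, -0.001], [-0.001, 0.001, -1.0]]
wrist_force: [0.2, -0.1, 0.1]
opening: 1.002
gripper_force: 0.0
```

Run:
```python
from h import *
im=see("wrist",["silver_cap","small_tin"]); cv2.imwrite("pics/w7.png",im)
see("top",["brass_coupler","dropper_bottle","small_tin"],2)
s=manip.read_state(); R=np.array(s["eef_rot"]); print(s["joint_positions"],R.T@(np.array([.497,.308,.0])-s["eef_pos"]))
```

```text
wrist silver_cap 0.7 [170. 313.] 736 ztop 0.023 topc [0.4968 0.3068] w [0.03 0.03] h 0.028
wrist silver_cap 0.29 [265. 617.] 1072 ztop 0.052 topc [ 0.4399 -0.0574] w [0.025 0.019] h 0.056
wrist small_tin 0.88 [207. 510.] 7855 ztop 0.078 topc [0.4998 0.1085] w [0.072 0.073] h 0.081
top dropper_bottle 0.72 [238. 261.] 743 ztop 0.081 topc [0.4962 0.1074] w [0.071 0.072] h 0.081
top dropper_bottle 0.36 [229. 318.] 358 ztop 0.079 topc [ 0.5165 -0.0497] w [0.053 0.053] h 0.081
top small_tin 0.82 [237. 261.] 743 ztop 0.081 topc [0.4961 0.1073] w [0.071 0.072] h 0.083
[ 4.60292294e-01 -3.36954231e-03  1.82213632e+00  1.39807390e-06
  1.32250065e+00  1.89325003e+00] [-0.00095608 -0.0013371   0.20851679]
```

View pics/w7.png

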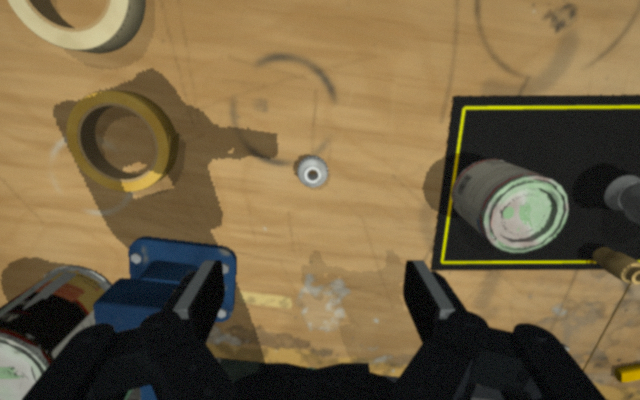

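The cap is at (312,172), clear of the vise at (180,280), and gives (0.497,0.307).

Units first: shifts go in shares of 75 cm and turns go in shares of 2 rad. So 0.206 m is 0.2747, -0.001 m is -0.0013.

Request:
send_path --steps '[{"tx":-0.0013, "ty":-0.0013, "tz":0.0533, "finger_gap":1}, {"tx":-0.0013, "ty":-0.0013, "tz":0.1067, "finger_gap":1}, {"tx":-0.0013, "ty":-0.0013, "tz":0.16, "finger_gap":1}, {"tx":-0.0013, "ty":-0.0013, "tz":0.2133, "finger_gap":1}, {"tx":-0.0013, "ty":-0.0013, "tz":0.2533, "finger_gap":1}, {"tx":-0.0013, "ty":-0.0013, "tz":0.2693, "finger_gap":1}, {"tx":-0.0013, "ty":-0.0013, "tz":0.2747, "finger_gap":1}, {"tx":-0.0013, "ty":-0.0013, "tz":0.2747, "finger_gap":1}, {"tx":-0.0013, "ty":-0.0013, "tz":0.2747, "finger_gap":0.5}, {"tx":-0.0013, "ty":-0.0013, "tz":0.2747, "finger_gap":0.3}, {"tx":-0.0013, "ty":-0.0013, "tz":0.2747, "finger_gap":0.2}, {"tx":-0.0013, "ty":-0.0013, "tz":0.2747, "finger_gap":0.2}, {"tx":-0.0013, "ty":-0.0013, "tz":0.2747, "finger_gap":0.2}, {"tx":-0.0013, "ty":-0.0013, "tz":0.2747, "finger_gap":0.2}, {"tx":-0.0013, "ty":-0.0013, "tz":0.2747, "finger_gap":0.2}, {"tx":-0.0013, "ty":-0.0013, "tz":0.2747, "finger_gap":0.2}]' --clamp_n 30

```text
time: 26.45
eef_pos: [0.4975, 0.3085, 0.0035]
eef_rot: [[0.99, 0.138, 0.001], [0.138, -0.99, 0.001], [0.001, -0.0, -1.0]]
wrist_force: [-0.6, -1.1, 5.6]
opening: 0.366
gripper_force: 29.7
```

```bash
python3 -c "
from h import *
s=manip.read_state();print(s['eef_pos'],s['opening'],s['gripper_force']);R=np.array(s['eef_rot']); print(R.T@(np.array([.4985,.108,.2])-s['eef_pos']))"
```

```text
[0.49747144 0.30854265 0.0035493 ] 0.3664431713452333 29.728195052593946
[-0.02649372  0.19867074 -0.19656885]
```

Converted, 0.198 m is 0.264, 0.17 m is 0.2267.

Request:
send_path --steps '[{"tz":-0.0267, "finger_gap":0.2}, {"tz":-0.0667, "finger_gap":0.2}, {"tz":-0.12, "finger_gap":0.2}, {"tz":-0.1733, "finger_gap":0.2}, {"ty":0.0267, "tz":-0.2, "finger_gap":0.2}, {"tx":-0.0067, "ty":0.0667, "tz":-0.2, "finger_gap":0.2}, {"tx":-0.0133, "ty":0.12, "tz":-0.2, "finger_gap":0.2}, {"tx":-0.02, "ty":0.1733, "tz":-0.2, "finger_gap":0.2}, {"tx":-0.0267, "ty":0.2267, "tz":-0.2, "finger_gap":0.2}, {"tx":-0.0333, "ty":0.2533, "tz":-0.2, "finger_gap":0.2}, {"tx":-0.0347, "ty":0.264, "tz":-0.2, "finger_gap":0.2}, {"tx":-0.0347, "ty":0.264, "tz":-0.2, "finger_gap":0.2}, {"tx":-0.0347, "ty":0.264, "tz":-0.2, "finger_gap":0.2}]'

```text
time: 27.75
eef_pos: [0.4985, 0.1092, 0.1522]
eef_rot: [[0.99, 0.139, -0.0], [0.139, -0.99, 0.001], [-0.0, -0.001, -1.0]]
wrist_force: [0.5, 0.6, -0.5]
opening: 0.365
gripper_force: 30.1
```

Run:
```python
from h import *
im=see("wrist",["silver_cap","small_tin"],3); cv2.imwrite("pics/w8.png",im)
see("top",["small_tin"],1); see("scene",["small_tin","silver_cap"],2)
s=manip.read_state(); R=np.array(s["eef_rot"]); print(s['opening'],R.T@(np.array([.4985,.108,.0815])-s["eef_pos"]))
```

```text
wrist silver_cap 0.69 [273. 313.] 3835 ztop 0.172 topc [0.4987 0.1084] w [0.028 0.029] h 0.1
wrist small_tin 0.86 [200. 313.] 8312 ztop 0.078 topc [0.5037 0.107 ] w [0.065 0.072] h 0.152
top small_tin 0.77 [244. 268.] 185 ztop 0.081 topc [0.496  0.0852] w [0.066 0.032] h 0.078
scene small_tin 0.6 [239. 376.] 935 ztop 0.08 topc [0.5003 0.109 ] w [0.072 0.074] h 0.158
scene silver_cap 0.62 [217. 380.] 99 ztop 0.172 topc [0.5017 0.1085] w [0.021 0.025] h 0.169
0.36555050366657 [-8.25217681e-05  9.20732073e-04  7.07830370e-02]
```

View pics/w8.png

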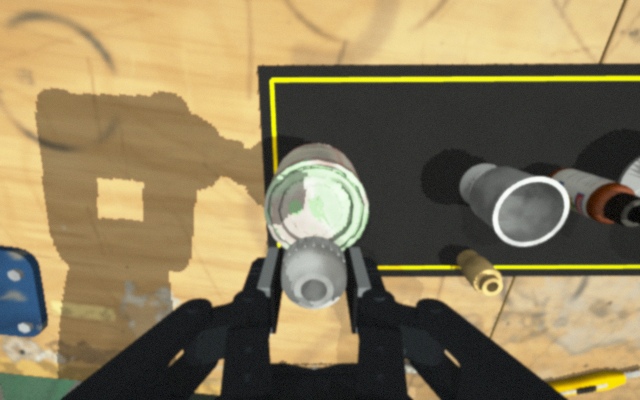

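The cap is held level at (315,270) over the tin lid; its centre is within 1 mm of the tin's. I lower it and let go with a small opening.

Converted, -0.18 m is -0.24, 0.071 m is 0.0947.

Request:
send_path --steps '[{"ty":0.0013, "tz":0.04, "finger_gap":0.2}, {"ty":0.0013, "tz":0.0667, "finger_gap":0.2}, {"ty":0.0013, "tz":0.0827, "finger_gap":0.2}, {"ty":0.0013, "tz":0.0907, "finger_gap":0.2}, {"ty":0.0013, "tz":0.0947, "finger_gap":0.2}, {"ty":0.0013, "tz":0.0947, "finger_gap":0.2}, {"ty":0.0013, "tz":0.0947, "finger_gap":0.2}, {"ty":0.0013, "tz":0.0947, "finger_gap":0.42}, {"ty":0.0013, "tz":0.0947, "finger_gap":0.48}, {"ty":0.0013, "tz":0.0947, "finger_gap":0.54}, {"ty":0.0013, "tz":0.0947, "finger_gap":0.54}, {"ty":0.0013, "tz":0.0947, "finger_gap":0.54}, {"ty":0.0013, "tz":0.0667, "finger_gap":0.54}, {"ty":0.0013, "tz":0.0267, "finger_gap":0.54}, {"ty":0.0013, "tz":-0.0267, "finger_gap":0.54}, {"ty":0.04, "tz":-0.08, "finger_gap":0.54}, {"tx":-0.0533, "ty":-0.08, "tz":-0.1333, "finger_gap":0.54}, {"tx":-0.08, "ty":-0.1333, "tz":-0.16, "finger_gap":0.54}, {"tx":-0.08, "ty":-0.1867, "tz":-0.16, "finger_gap":0.54}, {"tx":-0.08, "ty":-0.24, "tz":-0.16, "finger_gap":0.54}]'

```text
time: 30.15
eef_pos: [0.4215, 0.2507, 0.2709]
eef_rot: [[0.991, 0.137, 0.004], [0.137, -0.991, 0.002], [0.004, -0.001, -1.0]]
wrist_force: [1.4, 0.4, 0.1]
opening: 0.541
gripper_force: 0.0
```

Request:
send_path --steps '[{"finger_gap":0.54}, {"ty":-0.0667, "finger_gap":0.54}, {"ty":-0.1333, "finger_gap":0.54}, {"ty":-0.1333, "finger_gap":0.54}, {"ty":-0.1333, "finger_gap":0.54}]'

```text
time: 30.65
eef_pos: [0.4078, 0.3489, 0.268]
eef_rot: [[0.99, 0.14, -0.001], [0.14, -0.99, -0.001], [-0.001, 0.001, -1.0]]
wrist_force: [-0.4, 0.0, 0.2]
opening: 0.539
gripper_force: 0.0
```

Run:
```python
from h import *
see("scene",["small_tin","silver_cap","brass_coupler","dropper_bottle"],2)
im=see("top",["small_tin","silver_cap","brass_coupler","dropper_bottle","alu_cup"],2)
s=cam("scene")[0]
a=cv2.resize(im[180:290,230:410],(640,391),interpolation=cv2.INTER_CUBIC)
cv2.imwrite("pics/t9.png",a); cv2.imwrite("pics/s9.png",cv2.resize(s[130:280,270:450],(600,500),interpolation=cv2.INTER_CUBIC))
```

```text
scene small_tin 0.82 [242. 375.] 828 ztop 0.08 topc [0.5    0.1092] w [0.074 0.074] h 0.1
scene silver_cap 0.49 [232. 381.] 144 ztop 0.102 topc [0.4989 0.1092] w [0.03  0.029] h 0.032
scene brass_coupler 0.49 [191. 361.] 120 ztop 0.053 topc [ 0.4411 -0.0593] w [0.024 0.021] h 0.064
top small_tin 0.96 [232. 263.] 544 ztop 0.082 topc [0.4969 0.1064] w [0.069 0.073] h 0.086
top dropper_bottle 0.62 [226. 345.] 122 ztop 0.102 topc [ 0.5272 -0.1251] w [0.01  0.011] h 0.065
top alu_cup 0.89 [186. 475.] 482 ztop 0.075 topc [ 0.6332 -0.4777] w [0.052 0.053] h 0.084
top alu_cup 0.87 [157. 408.] 385 ztop 0.076 topc [ 0.7152 -0.2998] w [0.053 0.052] h 0.076
```

View pics/t9.png

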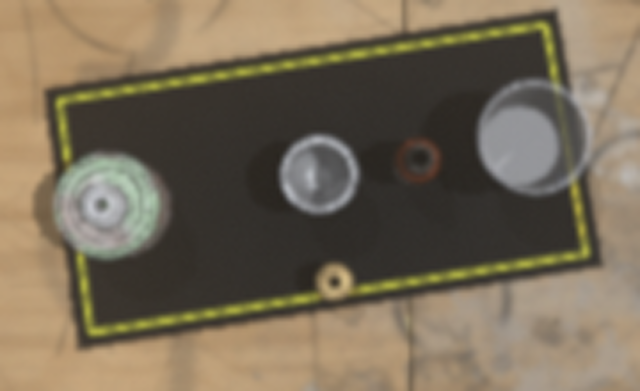

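View pics/s9.png

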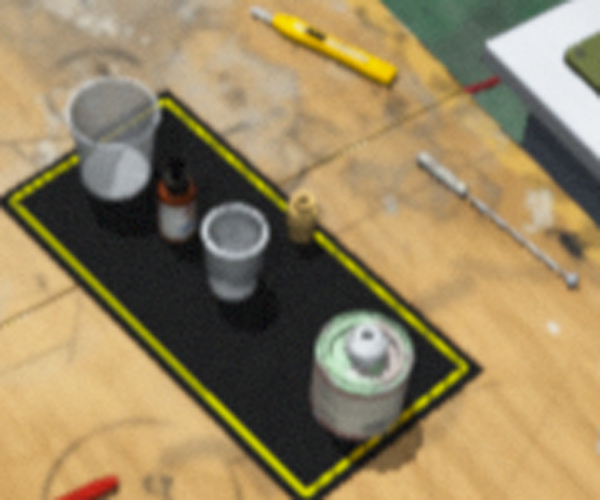

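The cap sits in the middle of the lid, at (102,204) in the top crop and (366,348) in the scene crop. Cup, bottle and coupler stand upright in their places, and the arm is clear of everything.

```bash
python3 -c "
from rig import manip
print(manip.hand_in())"
```

```text
the job is handed in; nothing more can be done
None
```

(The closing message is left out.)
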